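Load a bridge frame in the sintering crucible and cover it

TASK

Take the ivory bridge frame that leans in the blue draining stand and stand it upright, foot down, in the slot of the firing block inside the white crucible, fully home on the slot's floor; feel your way, because it is chalk-brittle and the block may have slid off-centre. Then put the white cover on the crucible so that it lies seated and level on the rim. Set both down gently, without ramming, dropping the cover or knocking it on the frame, and leave the green-capped jar, the glass dish and the plaster models where they are.

Things in the scene. Friction and masses are not known exactly. Their poses are not given: they have to be found in the camera images.
- part: Ivory bridge frame on its flat sintering plate: 34 mm wide (own x), 8 mm thick (own y), 53 mm tall (own z), three rounded crowns along the top edge, both faces flat from foot to crowns. Origin: centre of the foot's underside, z towards the crowns. Starts leaning about 32 degrees in the stand, crowns towards the stand's front. Either face may point either way in the slot.
- stand: Blue draining stand fixed to the bench, base 90 x 60 mm, about 50 mm high, with a V-shaped pocket that holds the lowest 17 mm of the part between two side walls (10 mm apart, 24 mm over both). The part slides out along its own z. Origin: centre of the underside; front is own -x.
- bowl: White ceramic crucible fixed to the bench: round, 116 mm outside, 108 mm inside, 74 mm high, floor 5 mm thick, open on top. Origin: centre of its underside, z up. Inside it is a terracotta firing block with pin holes, 64 mm along the bowl's x, 60 mm along its y, its top 26 mm above the bowl's origin.
- slot_mid (a point): Point on the bowl's axis, 8 mm above its origin, at the height of the slot's floor; axes as the bowl's. The block's one slot runs along x, open at both ends, 9.8 mm wide, 18 mm deep, edges bevelled 1.5 mm, black floor. The block sits stiffly on a slide along y: the slot's centre line may lie anywhere up to 9 mm to either side of this point; that offset is not measured: look or feel for it.
- lid: White ceramic cover: a disc 120 mm across and 7 mm thick, under it a tapered centring lip 99 mm across (93 at its foot), 6 mm deep, and a round terracotta knob on top, 22 mm across, from 13 to 39 mm above the origin. Origin: centre of the lip's underside, z up. Lies on the bench, knob up. Seated on the crucible, its origin is 68 mm above the bowl's origin.
- jar: Small jar with a green cap, 52 mm across, 52 mm high; leave it alone. Origin: centre of its underside.
- dish: Small glass dish, 48 mm across, 28 mm high; leave it alone. Origin: centre of its underside.
- model: White plaster jaw model with pink gums, 50 x 60 x 28 mm; leave it alone. Origin: centre of its underside.
- model2: Tan plaster jaw model, 50 x 60 x 28 mm; leave it alone. Origin: centre of its underside.
There are look-alikes about, which are no part of the job. Leave any purple look-alike of the bowl alone.

How it is judged (in metres and radians):
On the way:
1. the bridge frame stands upright in the slot, fully home, let go, before the cover goes on (z of part in the frame of bowl between 0.0055 and 0.0105 m and horizontal distance between part and bowl below 0.022 m and angle between part's own z axis and vertical below 0.1 rad and contact force between part and the fingers below 0.1 N and horizontal distance between lid and bowl above 0.08 m), for 0.2 s.
At the end, for the whole second after the job is handed in: The frame stands in the block's slot, crowns up, within 0.1 rad of upright, its foot within 2.5 mm of the slot's floor and within 22 mm of the crucible's centre line; the cover lies on the rim, within 2 mm of its seated height, 6 mm of centre and 0.03 rad of level; both released and at rest (z of part in the frame of bowl between 0.0055 and 0.0105 m and horizontal distance between part and bowl below 0.022 m and angle between part's own z axis and vertical below 0.1 rad and z of lid in the frame of bowl between 0.066 and 0.07 m and horizontal distance between lid and bowl below 0.006 m and angle between lid's own z axis and vertical below 0.03 rad and linear speed of each of part, lid below 0.01 m/s); the robot touches nothing.
It fails at once if the bridge frame is pressed against the crucible or its block with more than 40 N (contact force between part and bowl above 40 N).
It fails at once if the cover is rammed on the crucible with more than 80 N (contact force between lid and bowl above 80 N).
It fails at once if the cover is dropped on the crucible: faster than 0.35 m/s within 27 mm of its seat (linear speed of lid above 0.35 m/s and horizontal distance between lid and bowl below 0.03 m and z of lid in the frame of bowl below 0.095 m).
It fails at once if the cover strikes the bridge frame (contact force between part and lid above 5 N).
It fails at once if the jar, the dish or a plaster model is moved more than 25 mm (distance of any of jar, dish, model, model2 from where it was at the start of the episode above 0.025 m).
It also fails if it takes over 72 s, if anything falls off the work surface, if the arm or the gripper's body presses on something with over 40 N, if the wrist force passes 120 N, or if a joint passes its speed limit or range.

ROBOT

A 6-joint arm with a two-finger parallel gripper is mounted at the origin on the work surface. World frame = base frame: x ahead of the robot, y to its left, z up, the work surface at z = 0. Lengths are in mm, angles in degrees, forces in N, time in s.
With the tool pointing down it reaches from about 350 to 1000 mm from the base axis. Payload 7.1 kg.
Tool frame: the origin (TCP) lies midway between the tips of the shut fingers; the grasp point (between the pads) lies 19 mm behind it; z points along the fingers, y is the direction in which the jaws open and shut (so a half turn about z gives the same grasp; the last joint's range is limited). The gripper opens to 85 mm and grips with 20 to 120 N. Pads are 22 mm wide; open, the fingers measure 114 mm over their backs; the gripper's body (76 mm by 85 mm) begins 54 mm behind the grasp point. The pads swing forward as they close: fully open they stand 13 mm farther back than shut.
Start: joints at [72.995, 24.242, 93.386, -0, 62.372, -1.089], TCP at [171.369, 601.03, 231.319] pointing down, gripper open.
Joint ranges: [-172.04, 172.04], [-51.8, 120.97], [4.93, 147.93], [-75.15, 255.16], [6.16, 154.13], [-145.62, 145.62]. Speed limits (degrees/s): [136.94, 136.94, 172.46, 180, 180, 180].

INTERFACE

Orientations are given as a 3x3 rotation matrix whose columns are the frame's x, y, z axes.
In Python, from station import readout, cams, r gives the robot as it stands.
- The arm moves only by the tool move_arm, never from a script. Its argument "increments" is a list of rows, each a list of 7 numbers: the closure, from -1 (fully open) to 1 (shut), then the shift along the tool's x, y, z each as a share of 0.02 m, from -1 to 1, then the turn, a rotation vector about the tool's x, y, z each as a share of 0.08 rad, from -1 to 1. In form: [[grip, tx, ty, tz, wx, wy, wz], ...]. A call has 1 to 10 rows; each row shifts and turns the commanded pose from where the row before left it, along the tool's axes as they then stand; what a row does not reach is not made up. A row lasts 1/12 s, in which the tool goes at most 41.7 mm and 7.16 degrees, less where a joint would pass 70% of its speed; a pose out of reach is approached as far as the arm can. A call with a number of a shift or a turn outside -1 to 1 is refused whole. A call with a gripper value outside its range is refused whole. The fingers move at their own pace and stop on an object; "grip_force" is the grip in N (left out, the last holds). Time passes only in rows, so rows that do not move let the fingers close. It gives the time, the measured TCP pose, the force and the opening at its end, in the units of the state.
- readout.observe(): the state, without advancing time (a new reading comes with each control period).
- cams.grab_frame(name): name is "scene" or "top" or "wrist"; returns a dict with "image" (400x640x3 uint8, red, green, blue), "camera_matrix" (3x3 intrinsics, pixels), "k1" (the pictures are not rectified: a ray, as slopes to the right and down, at radius r is drawn at 1 + k1 r^2 times it, then the intrinsics apply), "R" (3x3) and "t" (3): a world point X has camera coordinates R X + t. Camera axes: x right, y down, z forward; pixel columns grow to the right and rows downward; lengths in mm; the calibration is good to about 2 mm. A picture is of the moment at which its call begins. There is no depth.
- r.job_done(): hands the job in, once; it reports no verdict.
The state is a dict: "clock": time; "qpos": joint angles; "qd": joint speeds; "joint_torque": joint torques, N m; "eef_pos": TCP position; "tcp_rot": TCP orientation; "force": force on the tool from outside, world axes, zero at the start; "moment": the same for the moment, N m; "width": finger opening in mm.
Only numpy, scipy, OpenCV 4.12 (cv2) and the standard library are available. Lean on these libraries where they do the work, as an engineer would, in place of code of your own. Each camera call takes 0.05 s, during which the arm holds its last target. There are 200 camera calls.

## Working session

There is one attempt and no reset: what is moved stays moved. The work goes in short steps, Python scripts to look and compute and a tool call to move; the robot and the scene stay as the last step left them, time stands still between calls to the robot, and variables do not carry over. Pictures are saved under pics/ and viewed, about 8 in all and at most 12, crops included, and the job is handed in when it is done.

Besides the shell and the picture viewer there is one more tool, called after "Call:" as a command line: name --pt "numbers of a row" for each row, then --argument value for the rest. move_arm: Moves the arm, as the interface text tells. Shift numbers are shares of 0.02 m and turn numbers shares of 0.08 rad, none past 1 either way. Its arguments: {"type":"object","properties":{"increments":{"type":"array"},"grip_force":{"type":"number"}},"required":["increments"]}

```bash
ls; mkdir -p pics; cat > h.py <<'E'
import numpy as np, cv2, json
from station import readout, cams, r
def grab(n,save=None):
    f=cams.grab_frame(n); f={k:(np.array(v) if k!='k1' else v) for k,v in f.items()}
    if save: cv2.imwrite('pics/'+save,f['image'][:,:,::-1]); np.savez('pics/'+save+'.npz',**f)
    return f
def load(s): return dict(np.load('pics/'+s+'.npz'))
def ray(f,uv):
    K=f['camera_matrix'];d=np.array([(uv[0]-K[0,2])/K[0,0],(uv[1]-K[1,2])/K[1,1]]);k=float(f['k1']);p=d.copy()
    for _ in range(20): p=d/(1+k*(p@p))
    R=f['R'];o=-R.T@f['t'];v=R.T@np.array([p[0],p[1],1]);return o,v/np.linalg.norm(v)
def onz(f,uv,z):
    o,v=ray(f,uv);return o+v*(z-o[2])/v[2]
def proj(f,X):
    c=f['R']@np.array(X,float)+f['t'];p=c[:2]/c[2];p=p*(1+float(f['k1'])*(p@p));K=f['camera_matrix']
    return np.array([K[0,0]*p[0]+K[0,2],K[1,1]*p[1]+K[1,2]])
def tri(f,a,g,b):
    o1,v1=ray(f,a);o2,v2=ray(g,b);s=np.linalg.lstsq(np.stack([v1,-v2],1),o2-o1,rcond=None)[0]
    return (o1+s[0]*v1+o2+s[1]*v2)/2,np.linalg.norm(o1+s[0]*v1-o2-s[1]*v2)
E
python3 - <<'E'
from h import *
np.set_printoptions(suppress=True,precision=3)
for n in ['top','scene']:
    f=grab(n,n+'0.png');print(n,-f['R'].T@f['t'],f['R'],f['camera_matrix'][0],f['k1'])
print(readout.observe())
E
```

```text
pics
top [ 428.544  -24.629 1183.253] [[-0.022 -1.    -0.004]
 [-0.996  0.022 -0.087]
 [ 0.087  0.002 -0.996]] [493.548   0.    315.341] -0.02349247828935197
scene [1101.721 -400.177  552.688] [[ 0.571  0.821 -0.022]
 [ 0.468 -0.347 -0.813]
 [-0.675  0.454 -0.582]] [384.874   0.    315.629] -0.06657308845263936
{'clock': 0.1, 'qpos': array([72.993, 24.28 , 93.428, -0.   , 62.373, -1.086]), 'qd': array([-0.055, -0.093, -0.083, -0.027,  0.122, -0.004]), 'joint_torque': array([ -0.   , -55.842, -28.245,  -0.   ,   0.003,  -0.   ]), 'eef_pos': array([171.244, 600.56 , 230.624]), 'tcp_rot': array([[-0.962,  0.274, -0.   ],
       [ 0.274,  0.962, -0.001],
       [ 0.   , -0.001, -1.   ]]), 'force': array([ 0.111, -0.103,  0.346]), 'moment': array([-0.032,  0.03 ,  0.004]), 'width': 85.10770136445684}
```

View pics/top0.png

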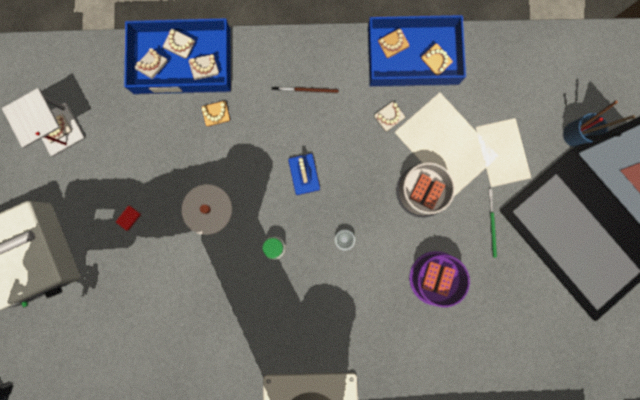

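View pics/scene0.png

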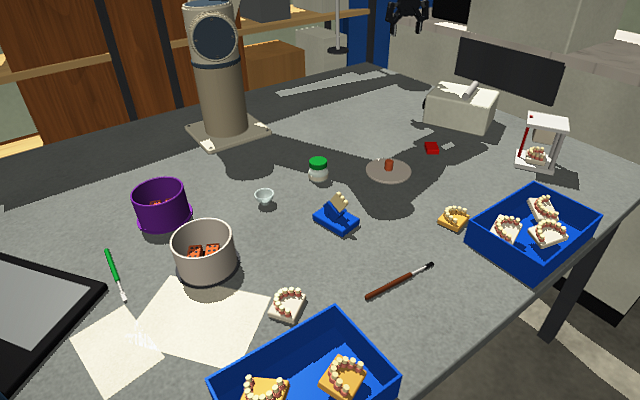

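Top view: the stand with the ivory frame is at about (304,173), the white crucible at (426,188) and the cover at (207,209). The jar is at (274,248), the dish at (344,239) and the models at (215,113) and (390,115). There are two crucible candidates, white at (426,188) and purple at (439,279); the white one fits the description. I'll confirm in an enlarged crop.

```bash
python3 - <<'E'
from h import *
np.set_printoptions(suppress=True,precision=1)
t=load('top0.png');s=load('scene0.png')
def crop(f,u,v,w,h,k): return cv2.resize(f['image'][v:v+h,u:u+w,::-1],None,fx=k,fy=k,interpolation=cv2.INTER_CUBIC)
a=crop(t,280,145,50,50,8);b=crop(t,395,155,65,65,400/65)
c=crop(s,300,180,64,64,400/64);d=crop(s,165,210,80,80,5)
m=np.vstack([np.hstack([a,b]),np.hstack([c,d])]);cv2.imwrite('pics/crop1.png',cv2.resize(m,(600,600)))
for n,uv,z in [('bowlrim',(426,188),74),('lid',(207,209),13),('stand',(304,173),25),('jar',(274,248),52),('dish',(344,239),28),('m1',(215,113),20),('m2',(390,115),20)]:
    print(n,onz(t,uv,z))
E
```

```text
bowlrim [ 529.2 -272.1   74. ]
lid [496.1 236.5  13. ]
stand [575.6   3.9  25. ]
jar [401.5  75.   52. ]
dish [418.3 -86.4  28. ]
m1 [726.4 215.2  20. ]
m2 [ 711.9 -205.1   20. ]
```

View pics/crop1.png

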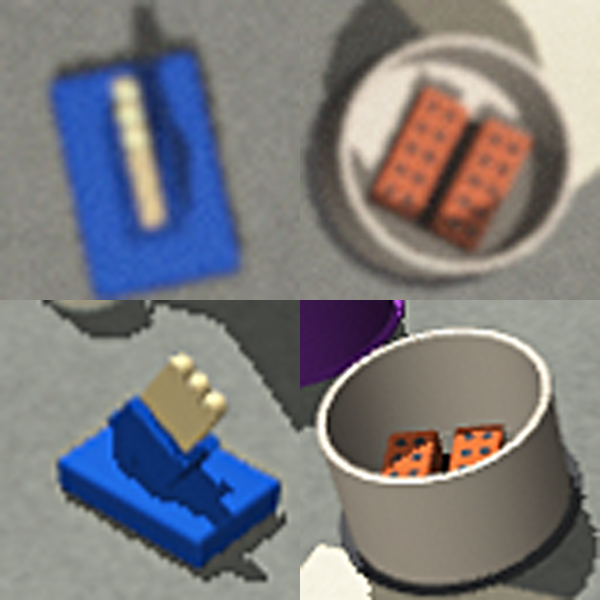

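The crop confirms it. The frame stands in the blue stand with its crowns leaning towards world +x, in the plate's own plane. The white crucible holds the terracotta block, and its slot runs from upper right to lower left. Next I'll measure the orientations.

```bash
python3 - <<'E'
from h import *
np.set_printoptions(suppress=True,precision=1)
t=load('top0.png');s=load('scene0.png')
def mask(f,box,fn):
    u0,v0,u1,v1=box;im=f['image'].astype(int);m=np.zeros(im.shape[:2],np.uint8);m[v0:v1,u0:u1]=fn(*np.moveaxis(im[v0:v1,u0:u1],2,0));return m
def pts(m): v,u=np.nonzero(m);return np.stack([u,v],1).astype(np.float32)
def rect(f,p,z):
    W=np.array([onz(f,q,z)[:2] for q in p],np.float32);return cv2.minAreaRect(W)
b=pts(mask(t,(280,145,330,200),lambda r,g,b:(b>r+40)|((r>120)&(r>b+25))))
print('stand',rect(t,b,8))
p=pts(mask(t,(285,148,325,195),lambda r,g,b:(r>120)&(r>b+20)));print('part top px',len(p),cv2.minAreaRect(p),rect(t,p,40))
q=pts(mask(t,(395,155,460,220),lambda r,g,b:(r>g+50)&(r>b+50)));print('block',len(q),rect(t,q,26))
l=pts(mask(t,(195,195,220,220),lambda r,g,b:(r>g+40)));print('knob',l.mean(0),onz(t,l.mean(0),39)) if len(l) else 0
# crown ends in scene crop -> px
for n,uv in [('crownA',(300+181/300*64,180+(360-300)/300*64)),('crownC',(300+215/300*64,180+(402-300)/300*64))]: print(n,uv)
hh=pts(mask(t,(395,155,460,220),lambda r,g,b:(r>150)&(abs(r-b)<40)&(r>g-5)))
print('rim',cv2.minEnclosingCircle(hh))
E
```

```text
stand ((575.89794921875, 5.166645050048828), (92.27169799804688, 60.98472213745117), 11.448166847229004)
part top px 79 ((302.80767822265625, 169.53846740722656), (23.730052947998047, 3.3339741230010986), 78.69007110595703) ((581.9817504882812, 6.13392448425293), (55.864036560058594, 7.787089824676514), 10.127902030944824)
block 527 ((526.9313354492188, -286.3729248046875), (60.839969635009766, 62.13310623168945), 61.47458267211914)
knob [204.1 208.5] [496.  237.5  39. ]
crownA (338.61333333333334, 192.8)
crownC (345.8666666666667, 201.76)
rim ((436.2272644042969, 181.77272033691406), 35.148014068603516)
```

Call:
move_arm --pt "-1 -1 -0.82 0 0 0 0" --pt "-1 -1 -0.82 0 0 0 0" --pt "-1 -1 -0.82 0 0 0 0" --pt "-1 -1 -0.82 0 0 0 0" --pt "-1 -1 -0.82 0 0 0 0" --pt "-1 -1 -0.82 0 0 0 0" --pt "-1 -1 -0.82 0 0 0 0" --pt "-1 -1 -0.82 0 0 0 0" --pt "-1 -1 -0.82 0 0 0 0" --pt "-1 -1 -0.82 0 0 0 0"

```text
clock: 0.93
eef_pos: [319.1, 387.2, 231.1]
tcp_rot: [[-0.962, 0.274, -0.0], [0.274, 0.962, -0.001], [0.0, -0.001, -1.0]]
force: [-0.3, 0.4, 0.7]
width: 85.5
```

Call:
move_arm --pt "-1 -1 -0.82 0 0 0 0" --pt "-1 -1 -0.82 0 0 0 0" --pt "-1 -1 -0.82 0 0 0 0" --pt "-1 -1 -0.82 0 0 0 0" --pt "-1 -1 -0.82 0 0 0 0" --pt "-1 -1 -0.82 0 0 0 0" --pt "-1 -1 -0.82 0 0 0 0" --pt "-1 -1 -0.82 0 0 0 0" --pt "-1 -1 -0.82 0 0 0 0" --pt "-1 -1 -0.82 0 0 0 0"

```text
clock: 1.77
eef_pos: [466.4, 174.6, 231.1]
tcp_rot: [[-0.962, 0.274, -0.001], [0.274, 0.962, -0.0], [0.0, -0.0, -1.0]]
force: [-0.1, -0.1, 0.7]
width: 85.3
```

Call:
move_arm --pt "-1 -1 -0.82 0 0 0 0" --pt "-1 -1 -0.82 0 0 0 0" --pt "-1 -1 -0.82 0 0 0 0" --pt "-1 -1 -0.82 0 0 0 -1" --pt "-1 -0.6 -0.8 0 0 0 -1" --pt "-1 -0.3 -0.6 0 0 0 -1" --pt "-1 0 0 0 0 0 -1" --pt "-1 0 0 0 0 0 -1" --pt "-1 0 0 0 0 0 -1" --pt "-1 0 0 0 0 0 0"

```text
clock: 2.6
eef_pos: [537.9, 60.0, 231.0]
tcp_rot: [[-0.979, -0.203, -0.001], [-0.203, 0.979, -0.0], [0.001, 0.0, -1.0]]
force: [-0.3, -0.3, -0.2]
width: 85.8
```

```bash
python3 - <<'E'
from h import *
np.set_printoptions(suppress=True,precision=3)
f=grab('wrist','w1.png');o=readout.observe();R=o['tcp_rot']
print(o['clock'],o['eef_pos'],R,o['qpos'])
C=-f['R'].T@f['t'];print(C,R.T@(C-o['eef_pos']),f['R']@R)
E
```

```text
2.65 [537.969  60.115 231.021] [[-0.98  -0.199 -0.001]
 [-0.199  0.98  -0.   ]
 [ 0.001  0.    -1.   ]] [  5.116  17.279 104.01    0.     58.747 -96.377]
[472.75   47.347 372.713] [  66.545    0.494 -141.649] [[ 0.004  1.    -0.   ]
 [-0.964  0.004 -0.267]
 [-0.267  0.001  0.964]]
```

View pics/w1.png

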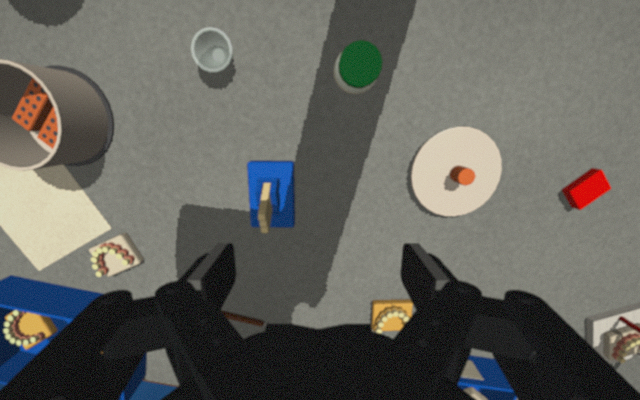

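Wrist view: the frame is in the stand at about (265,205), with its crown end at about (265,230). The cover knob is at (462,176). I'll triangulate the frame's ends from the wrist, top and scene views.

```bash
python3 - <<'E'
from h import *
np.set_printoptions(suppress=True,precision=1)
t=load('top0.png');s=load('scene0.png');w=load('w1.png')
fn=lambda r,g,b:(r>95)&(r>b+22)
B={'t':(t,(285,148,325,195)),'s':(s,(320,185,360,225)),'w':(w,(250,165,290,240))}
P={}
for n,(f,bx) in B.items():
    u0,v0,u1,v1=bx;im=f['image'][v0:v1,u0:u1].astype(int);m=fn(*np.moveaxis(im,2,0)).astype(np.uint8)
    k,lab,st,_=cv2.connectedComponentsWithStats(m);i=1+st[1:,4].argmax();v,u=np.nonzero(lab==i);P[n]=np.stack([u+u0,v+v0],1);print(n,len(u),P[n].min(0),P[n].max(0))
c=np.radians(11.4);F=np.array([np.cos(c),np.sin(c)])
# plane containing part: vertical, through (xc,yc) along F ; solve best foot params by extremes
S=np.array([-F[1],F[0]])
for n in 'tw':
    f=B[n][0];W=np.array([onz(f,p,40)[:2] for p in P[n]])
    a=W@F;o=-f['R'].T@f['t']
    print(n,'F extents @z40',np.percentile(a,[1,99]),'cam F,S,z',o[:2]@F,o[:2]@S,o[2],'S mean low/high half',(W@S)[a<np.median(a)].mean(),(W@S)[a>np.median(a)].mean())
# scene: intersect with vertical plane S=s0
f=s
o,_=ray(f,(0,0))
for s0 in (-112,-109,-106):
    L=[]
    for p in P['s']:
        o,v=ray(f,p);X=o+v*(s0-o[:2]@S)/(v[:2]@S);L.append([X[:2]@F,X[2]])
    L=np.array(L,np.float32);print(s0,cv2.minAreaRect(L),L.min(0),L.max(0))
print('stand center F,S',np.array([576,5.])@F,np.array([576,5.])@S)
crop=[cv2.resize(f['image'][b[1]-5:b[1]+45,b[0]-5:b[0]+45,::-1],(260,260),interpolation=2) for f,b in B.values()]
crop[2]=cv2.resize(w['image'][170:240,235:305,::-1],(260,260),interpolation=2)
cv2.imwrite('pics/crop2.png',np.hstack(crop))
E
```

```text
t 77 [300 159] [306 181]
s 216 [330 191] [347 211]
w 345 [259 183] [269 233]
t F extents @z40 [544.1 597. ] cam F,S,z 415.22100070484794 -108.84772968415496 1183.2525544553052 S mean low/high half -108.72757041462063 -109.09890013702419
w F extents @z40 [543.9 607.8] cam F,S,z 472.78203964696775 -47.02929766839495 372.71254280216255 S mean low/high half -111.82356323827757 -115.78795255578076
-112 ((576.6941528320312, 65.52153015136719), (46.21215057373047, 34.45158386230469), 58.02115249633789) [551.5  39. ] [599.1  91.3]
-109 ((574.1390380859375, 62.5870475769043), (46.49049758911133, 34.65916442871094), 58.02117919921875) [548.8  35.9] [596.6  88.5]
-106 ((571.5838623046875, 59.65260696411133), (46.76890563964844, 34.866641998291016), 58.02109909057617) [546.1  32.8] [594.2  85.8]
stand center F,S 565.6244832840074 -108.94927218526806
```

View pics/crop2.png

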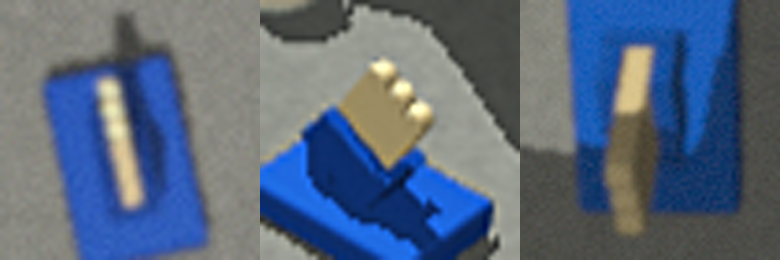

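```bash
python3 - <<'E'
from h import *
np.set_printoptions(suppress=True,precision=1)
t=load('top0.png');s=load('scene0.png');w=load('w1.png')
c=np.radians(11.4);F=np.array([np.cos(c),np.sin(c)]);S=np.array([-F[1],F[0]])
wf=(235+(628-520)*70/260,170+230*70/260)
for n,a,b in [('frontcrown',(300.3,159.8),(346,201.5)),('back',(302.4,168),(338.3,193.5))]:
    X,e=tri(t,a,s,b);print(n,X,e,X[:2]@F,X[:2]@S)
X,e=tri(t,(300.3,159.8),w,wf);print('front tw',X,e,X[:2]@F,X[:2]@S)
X,e=tri(s,(346,201.5),w,wf);print('front sw',X,e,X[:2]@F,X[:2]@S)
f=s
for z in (0,): 
  for n,uv in [('bowl base front scene',(206,285))]: print(n,onz(s,uv,0))
E
```

```text
frontcrown [601.1  11.4  69. ] 1.8539980430477616 591.4714575717363 -107.64089578087719
back [580.6   6.7  79.8] 1.8139468686985951 570.4696517964944 -108.23732760279096
front tw [599.1  11.4  82.6] 2.7454092878254612 589.5344503431905 -107.23336127778435
front sw [604.3  10.7  71.4] 1.2818245148284877 594.5035646023966 -108.91647257712125
bowl base front scene [ 579.9 -303.5    0. ]
```

Call:
move_arm --pt "-1 -0.8 -0.5 0.58 0 0 0" --pt "-1 -0.8 -0.5 0.58 0 0 0" --pt "-1 -0.8 -0.5 0.58 0 0 0" --pt "-1 -0.8 -0.5 0.58 0 0 0" --pt "-1 -0.8 -0.5 0.58 0 0 0" --pt "-1 -0.8 -0.5 0.58 0 0 0" --pt "-1 0 0 0 0 1 0" --pt "-1 0 0 0 0 1 0" --pt "-1 0 0 0 0 1 0" --pt "-1 0 0 0 0 1 0"

```text
clock: 3.48
eef_pos: [644.4, 20.7, 161.9]
tcp_rot: [[-0.929, -0.198, -0.312], [-0.187, 0.98, -0.064], [0.318, -0.001, -0.948]]
force: [0.3, -0.1, -0.2]
width: 85.4
```

Call:
move_arm --pt "-1 0 0 0 0 1 0" --pt "-1 0 0 0 0 1 0" --pt "-1 0 0 0 0 1 0" --pt "-1 0 0 0 0 0 0"

```text
clock: 3.82
eef_pos: [644.6, 21.2, 159.2]
tcp_rot: [[-0.828, -0.199, -0.525], [-0.168, 0.98, -0.108], [0.536, -0.001, -0.844]]
force: [-1.0, -0.3, -0.6]
width: 85.5
```

```bash
python3 - <<'E'
from h import *
np.set_printoptions(suppress=True,precision=3)
f=grab('wrist','w2.png');o=readout.observe();R=o['tcp_rot']
print(o['clock'],o['eef_pos'],R)
print('to target in tool',R.T@(np.array([577,6.4,51])-o['eef_pos']))
c=np.radians(11.4);F=np.array([np.cos(c),np.sin(c)]);S=np.array([-F[1],F[0]])
for n,a,z in [('frontcrown',592,71),('backcrown',571,80)]: print(n,proj(f,[*(F*a+S*-108),z]))
im=f['image'][:,:,::-1].copy();cv2.imwrite('pics/w2b.png',im)
E
```

```text
3.8667 [644.43   21.148 159.491] [[-0.829 -0.2   -0.522]
 [-0.169  0.98  -0.107]
 [ 0.532 -0.001 -0.846]]
to target in tool [  0.647  -0.914 128.582]
frontcrown [315.417 209.955]
backcrown [315.43  184.651]
```

View pics/w2b.png

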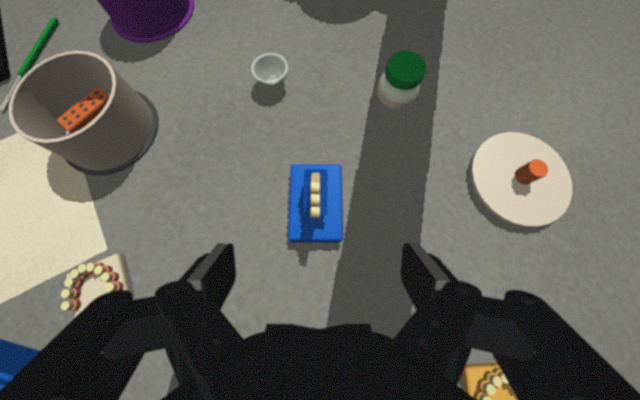

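Crowns at (315,180), (315,196) and (315,212) match the prediction. Going down along the frame's axis and gripping.

Call:
move_arm --pt "-1 0.03 -0.05 1 0 0 0" --pt "-1 0 0 1 0 0 0" --pt "-1 0 0 1 0 0 0" --pt "-1 0 0 1 0 0 0" --pt "-1 0 0 0.8 0 0 0" --pt "-1 0 0 0.6 0 0 0" --pt "-1 0 0 0.5 0 0 0" --pt "-1 0 0 0.4 0 0 0" --pt "-1 0 0 0 0 0 0"

```text
clock: 4.62
eef_pos: [577.2, 6.1, 54.5]
tcp_rot: [[-0.829, -0.2, -0.521], [-0.17, 0.98, -0.107], [0.532, 0.0, -0.847]]
force: [-1.3, -0.5, 0.4]
width: 85.7
```

Call:
move_arm --pt "1 0 0 0 0 0 0" --pt "1 0 0 0 0 0 0" --pt "1 0 0 0 0 0 0" --pt "1 0 0 0 0 0 0" --pt "1 0 0 0 0 0 0" --pt "1 0 0 0 0 0 0" --pt "1 0 0 0 0 0 0" --pt "1 0 0 0 0 0 0" --pt "1 0 0 0 0 0 0" --pt "1 0 0 0 0 0 0" --grip_force 40

```text
clock: 5.45
eef_pos: [578.7, 6.0, 55.4]
tcp_rot: [[-0.83, -0.201, -0.52], [-0.17, 0.98, -0.107], [0.531, -0.0, -0.847]]
force: [1.1, -0.7, 2.1]
width: 7.3
```

Call:
move_arm --pt "1 0 0 -0.3 0 0 0" --pt "1 0 0 -0.6 0 0 0" --pt "1 0 0 -0.8 0 0 0" --pt "1 0 0 -1 0 0 0" --pt "1 0 0 -1 0 0 0" --pt "1 0 0 -1 0 -0.7 0" --pt "1 0 0 -1 0 -0.7 0" --pt "1 0 0 -1 0 -0.7 0" --pt "1 0 0 0 0 -0.7 0" --pt "1 0 0 0 0 -0.7 0"

```text
clock: 6.28
eef_pos: [647.3, 20.6, 173.2]
tcp_rot: [[-0.943, -0.201, -0.264], [-0.194, 0.98, -0.054], [0.27, -0.0, -0.963]]
force: [-0.8, -0.6, -0.8]
width: 7.3
```

Call:
move_arm --pt "1 0 0 0 0 -0.7 0" --pt "1 0 0 0 0 -0.7 0" --pt "1 0 0 0 0 -0.7 0" --pt "1 0 0 0 0 -0.7 0" --pt "1 0 0 0 0 -0.68 0" --pt "1 0 0 0 0 0 0"

```text
clock: 6.78
eef_pos: [644.2, 20.1, 171.6]
tcp_rot: [[-0.98, -0.201, -0.0], [-0.201, 0.98, 0.001], [0.0, 0.001, -1.0]]
force: [0.2, 0.4, -1.3]
width: 7.4
```

```bash
python3 - <<'E'
from h import *
np.set_printoptions(suppress=True,precision=3)
o=readout.observe();R=o['tcp_rot'];print(o['clock'],o['eef_pos'],R,o['width'],o['force'],o['moment'])
f=grab('scene','s1.png')
c=proj(f,o['eef_pos']);print(c)
u,v=np.clip(c.astype(int),[50,40],[589,359]);
a=cv2.resize(f['image'][v-40:v+40,u-50:u+50,::-1],None,fx=5,fy=5,interpolation=cv2.INTER_CUBIC)
t=load('top0.png');b=cv2.resize(t['image'][155:220,395:460,::-1],(400,400),interpolation=2)
d=R@np.array([0,0,1.])
cv2.imwrite('pics/c3.png',a);print('origin',u-50,v-40)
E
```

```text
6.7833 [644.157  20.084 171.584] [[-0.98  -0.201 -0.   ]
 [-0.201  0.98   0.001]
 [ 0.     0.001 -1.   ]] 7.412688487695912 [ 0.204  0.389 -1.279] [ 0.036 -0.044 -0.003]
[364.749 167.13 ]
origin 314 127
```

View pics/c3.png

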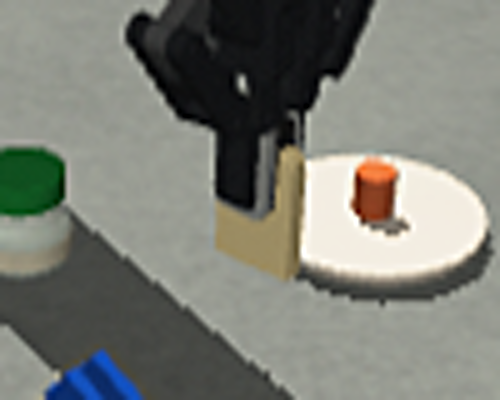

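```bash
python3 - <<'E'
from h import *
np.set_printoptions(suppress=True,precision=2)
f=load('s1.png');T=np.array([644.2,20.1,171.6]);R=np.array([[-.98,-.201,0],[-.201,.98,0],[0,0,-1.]])
for uv in [(357.4,176.4),(371.2,182.4),(372.4,156.6)]:
    for s in (-4,):
        o,v=ray(f,uv);o2=R.T@(o-T);v2=R.T@v;X=o2+v2*(s-o2[1])/v2[1];print(uv,s,X)
t=load('top0.png');im=t['image'].astype(int)
# slot/block in bowl from top view
r_,g,b=np.moveaxis(im,2,0);m=((r_>g+45)&(r_>b+45)).astype(np.uint8);mm=np.zeros_like(m);mm[155:220,395:460]=m[155:220,395:460]
k,l,st,c=cv2.connectedComponentsWithStats(mm);
for i in range(1,k):
    if st[i,4]>30:
        v,u=np.nonzero(l==i);W=np.array([onz(t,(a,d),26)[:2] for a,d in zip(u,v)],np.float32);print(st[i,4],cv2.minAreaRect(W),W.mean(0))
# rim ellipse: outer boundary of bright rim
g2=t['image'][155:220,395:460].max(2);print((g2>185).sum())
v,u=np.nonzero((t['image'][155:220,395:460].min(2)>170));
print(len(u),u.min()+395,u.max()+395,v.min()+155,v.max()+155)
E
```

```text
(357.4, 176.4) -4 [13.18 -4.   24.5 ]
(371.2, 182.4) -4 [-19.8   -4.    23.65]
(372.4, 156.6) -4 [-18.3   -4.   -31.53]
308 ((535.3639526367188, -270.6285705566406), (27.280803680419922, 63.9931755065918), 61.361915588378906) [ 535.81 -271.03]
248 ((521.6076049804688, -303.1251220703125), (26.19847297668457, 57.70708465576172), 61.321815490722656) [ 524.39 -303.47]
1196
759 404 459 155 212
```

Frame in the tool frame: foot 24 mm ahead of the TCP, centre at x≈−3 mm. The slot is estimated at (526.5,−286), running at −28.7°. Moving above the white crucible.

Call:
move_arm --pt "1 0.4 -0.6 0 0 0 0" --pt "1 0.64 -0.98 0 0 0 0" --pt "1 0.64 -0.98 0 0 0 0" --pt "1 0.64 -0.98 0 0 0 0" --pt "1 0.64 -0.98 0 0 0 0" --pt "1 0.64 -0.98 0 0 0 0" --pt "1 0.64 -0.98 0 0 0 0" --pt "1 0.64 -0.98 0 0 0 0" --pt "1 0.64 -0.98 0 0 0 0" --pt "1 0.64 -0.98 0 0 0 0"

```text
clock: 7.67
eef_pos: [562.2, -191.0, 170.9]
tcp_rot: [[-0.98, -0.201, -0.003], [-0.201, 0.98, -0.0], [0.003, 0.0, -1.0]]
force: [0.6, 0.1, -1.0]
width: 7.3
```

Call:
move_arm --pt "1 0.64 -0.98 0 0 0 0" --pt "1 0.64 -0.98 0 0 0 0" --pt "1 0.64 -0.98 0 0 0 0" --pt "1 0.64 -0.98 0 0 0 0" --pt "1 0.25 -0.37 0 0 0 0.8" --pt "1 0 0 0 0 0 1" --pt "1 0 0 0 0 0 1" --pt "1 0 0 0 0 0 1" --pt "1 0 0 0 0 0 1" --pt "1 0 0 0 0 0 1"

```text
clock: 8.5
eef_pos: [524.7, -285.5, 170.9]
tcp_rot: [[-0.965, 0.263, -0.003], [0.263, 0.965, 0.0], [0.003, -0.001, -1.0]]
force: [0.0, -0.4, -1.1]
width: 7.2
```

Call:
move_arm --pt "1 0 0 0 0 0 1" --pt "1 0 0 0 0 0 1" --pt "1 0 0 0 0 0 1" --pt "1 0 0 0 0 0 0" --pt "1 0 0 0 0 0 0"

```text
clock: 8.92
eef_pos: [524.8, -285.2, 170.8]
tcp_rot: [[-0.878, 0.479, -0.002], [0.479, 0.878, -0.0], [0.002, -0.001, -1.0]]
force: [-0.1, 0.0, -0.8]
width: 7.3
```

```bash
python3 - <<'E'
from h import *
np.set_printoptions(suppress=True,precision=3)
o=readout.observe();R=o['tcp_rot'];print(o['clock'],o['eef_pos'],R,o['width'],o['force'],o['qpos'])
f=grab('wrist','w3.png')
print(proj(f,[526.5,-286,26]))
im=f['image'][100:300,190:450,::-1]
cv2.imwrite('pics/w3b.png',cv2.resize(im,None,fx=3,fy=3,interpolation=2))
E
```

```text
8.9167 [ 524.788 -285.217  170.832] [[-0.878  0.479 -0.002]
 [ 0.479  0.878 -0.   ]
 [ 0.002 -0.001 -1.   ]] 7.318213565791328 [-0.139  0.03  -0.822] [-29.631  26.238  99.421  -0.083  54.45  -90.962]
[316.86  190.726]
```

View pics/w3b.png

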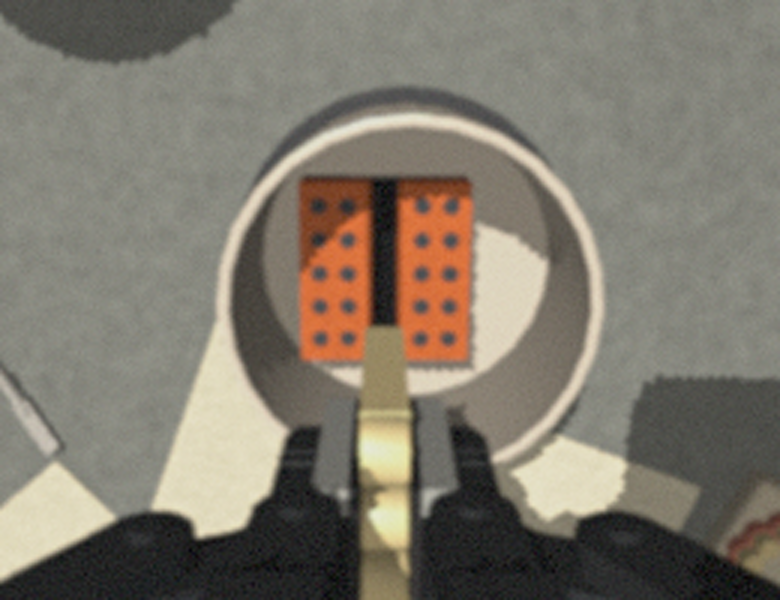

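The slot (crop column ≈384) and the frame's foot edge (365–402) are parallel and nearly in line. The crucible's centre is at column ≈410. I'll get the lateral offset and the bowl centre in numbers.

```bash
python3 - <<'E'
from h import *
np.set_printoptions(suppress=True,precision=2)
f=load('w3.png');T=np.array([524.79,-285.22,170.83]);R=np.array([[-.878,.479,-.002],[.479,.878,0],[.002,-.001,-1]])
im=f['image'].astype(int);
def toolat(uv,zt):
    o,v=ray(f,uv);o=R.T@(o-T);v=R.T@v;return o+v*(zt-o[2])/v[2]
G=im.max(2)
def edges(row,u0,u1,fn):
    g=[fn(*im[row,u]) for u in range(u0,u1)];return np.array(g)
# slot: red channel profile rows 165..205
for row in (165,175,185,195,203):
    p=im[row,300:336,0].astype(float);th=(p.min()+np.median(p[[0,1,2,-3,-2,-1]]))/2
    d=np.nonzero(p<th)[0];
    def sub(i,j): return 300+i+(p[i]-th)/(p[i]-p[j])*(j-i)
    a=sub(d[0]-1,d[0]);b=sub(d[-1],d[-1]+1)
    print('slot',row,round(a,2),round(b,2),toolat(((a+b)/2,row),145),toolat((b,row),145)[1]-toolat((a,row),145)[1])
for row in (212,216,220,224,228):
    p=im[row,300:336]; m=(p[:,0]>90)&(p[:,0]-p[:,1]<60)&(p[:,0]-p[:,2]>15); print('part',row,np.nonzero(m)[0]+300)
for a,b in [((365,326),(402,326)),((360,410),(410,410))]:
    q=[(190+x/3,100+y/3) for x,y in (a,b)];print('foot edge tool y',[toolat(k,24.) for k in q])
# rim points from crop (inner/outer mid of rim)
pts=[(226,280),(595,280),(412,121),(285,170),(540,170)]
W=[]
for x,y in pts:
    X=onz(f,(190+x/3,100+y/3),74);W.append(X[:2])
W=np.array(W);A=np.c_[2*W,np.ones(len(W))];s=np.linalg.lstsq(A,(W**2).sum(1),rcond=None)[0];print('bowl',s[:2],np.sqrt(s[2]+s[:2]@s[:2]),R.T@(np.array([*s[:2],74])-T))
E
```

```text
slot 165 312.71 322.11 [ 25.05   0.87 145.  ] 9.681241406716222
slot 175 313.53 321.78 [ 14.61   1.12 145.  ] 8.575006946643498
slot 185 313.03 321.95 [  3.98   0.95 145.  ] 9.360855804610395
slot 195 313.19 321.87 [ -6.87   0.98 145.  ] 9.196166396398155
slot 203 304.74 331.21 [-15.7    1.46 145.  ] 28.28272815619113
part 212 [304 307 312 313 314 315 316 317 318 319 320 321 322 323 324 328 331 332]
part 216 [311 312 313 314 315 316 317 318 319 320 321 322 323 324]
part 220 [300 301 302 303 304 305 306 307 308 309 310 311 312 313 314 315 316 317
 318 319 320 321 322 323 324 325 326 327 328 329 330 331 332 333 334 335]
part 224 [300 301 302 303 304 305 306 307 308 309 310 311 312 313 314 315 316 317
 318 319 320 321 322 323 324 325 326 327 328 329 330 331 332 333 334 335]
part 228 [300 301 302 303 304 305 306 307 308 309 310 311 312 313 314 315 316 317
 318 319 320 321 322 323 324 325 326 327 328 329 330 331 332 333 334 335]
foot edge tool y [array([15.7 , -2.45, 24.  ]), array([15.7 ,  5.21, 24.  ])]
foot edge tool y [array([-3.04, -3.63, 24.  ]), array([-3.04,  7.02, 24.  ])]
bowl [ 530.92 -278.  ] 55.00816612266661 [-2.12  9.37 96.82]
```

Call:
move_arm --pt "1 0 -0.02 0.5 0 0 0" --pt "1 0 0 1 0 0 0" --pt "1 0 0 1 0 0 0" --pt "1 0 0 1 0 0 0" --pt "1 0 0 0.8 0 0 0" --pt "1 0 0 0.6 0 0 0" --pt "1 0 0 0.4 0 0 0" --pt "1 0 0 0.2 0 0 0" --pt "1 0 0 0 0 0 0"

```text
clock: 9.72
eef_pos: [524.0, -285.0, 60.0]
tcp_rot: [[-0.877, 0.481, -0.003], [0.481, 0.877, 0.0], [0.002, -0.001, -1.0]]
force: [-0.2, 0.2, -0.2]
width: 7.2
```

Call:
move_arm --pt "1 0 0 0.1 0 0 0" --pt "1 0 0 0.1 0 0 0" --pt "1 0 0 0.1 0 0 0" --pt "1 0 0 0.1 0 0 0" --pt "1 0 0 0.1 0 0 0" --pt "1 0 0 0 0 0 0"

```text
clock: 10.22
eef_pos: [524.1, -285.1, 50.6]
tcp_rot: [[-0.877, 0.481, -0.002], [0.481, 0.877, -0.0], [0.002, -0.001, -1.0]]
force: [-0.1, 0.9, -1.1]
width: 7.2
```

```bash
python3 - <<'E'
from h import *
np.set_printoptions(suppress=True,precision=2)
o=readout.observe();R=o['tcp_rot'];T=o['eef_pos'];print(T,o['force'],o['moment'])
f=grab('wrist','w4.png')
cv2.imwrite('pics/w4b.png',cv2.resize(f['image'][60:260,190:450,::-1],None,fx=3,fy=3,interpolation=2))
E
```

```text
[ 524.08 -285.06   50.55] [-0.1   0.94 -1.08] [-0.03  0.01 -0.03]
```

View pics/w4b.png

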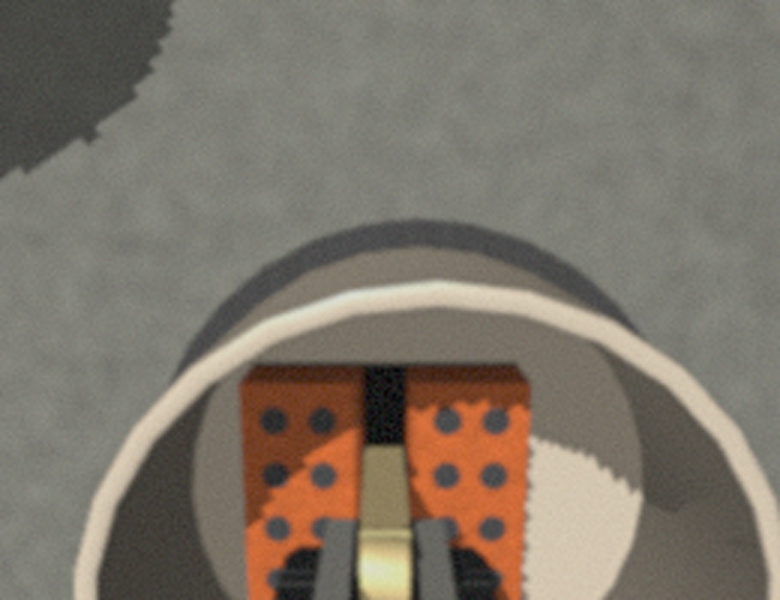

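The foot sits centred over the slot (columns 366–405 against 362–407). Feeling down.

Call:
move_arm --pt "1 0 0 0.1 0 0 0" --pt "1 0 0 0.1 0 0 0" --pt "1 0 0 0.1 0 0 0" --pt "1 0 0 0 0 0 0"

```text
clock: 10.6
eef_pos: [524.0, -285.0, 44.3]
tcp_rot: [[-0.877, 0.481, -0.002], [0.481, 0.877, -0.0], [0.002, -0.001, -1.0]]
force: [0.0, -0.3, -0.5]
width: 7.1
```

Call:
move_arm --pt "1 0 0 0.1 0 0 0" --pt "1 0 0 0.1 0 0 0" --pt "1 0 0 0.1 0 0 0" --pt "1 0 0 0 0 0 0"

```text
clock: 10.93
eef_pos: [524.0, -285.0, 38.3]
tcp_rot: [[-0.877, 0.481, -0.002], [0.481, 0.877, 0.0], [0.002, -0.001, -1.0]]
force: [-0.0, 0.4, -0.4]
width: 7.1
```

Call:
move_arm --pt "1 0 0 0.07 0 0 0" --pt "1 0 0 0.07 0 0 0" --pt "1 0 0 0.06 0 0 0" --pt "1 0 0 0 0 0 0"

```text
clock: 11.27
eef_pos: [524.1, -285.1, 34.5]
tcp_rot: [[-0.877, 0.481, -0.002], [0.481, 0.877, -0.0], [0.002, -0.001, -1.0]]
force: [-0.2, 0.3, -1.0]
width: 7.1
```

Call:
move_arm --pt "1 0 0 0.05 0 0 0" --pt "1 0 0 0 0 0 0"

```text
clock: 11.43
eef_pos: [524.2, -285.1, 33.7]
tcp_rot: [[-0.877, 0.481, -0.002], [0.481, 0.877, -0.0], [0.001, -0.001, -1.0]]
force: [-0.1, 0.7, -0.2]
width: 7.1
```

Call:
move_arm --pt "1 0 0 0.05 0 0 0" --pt "1 0 0 0 0 0 0"

```text
clock: 11.6
eef_pos: [524.3, -285.2, 33.4]
tcp_rot: [[-0.877, 0.481, -0.002], [0.481, 0.877, -0.0], [0.001, -0.001, -1.0]]
force: [-2.7, 0.4, 5.5]
width: 7.6
```

Contact: 5.5 N at TCP z=33.4, which puts the foot on the slot floor at about 8 mm. Opening slightly, then backing off upward.

Call:
move_arm --pt "0.6 0 0 -0.02 0 0 0" --pt "0.5 0 0 0 0 0 0" --pt "0.4 0 0 0 0 0 0" --pt "0.4 0 0 0 0 0 0" --pt "0.4 0 0 0 0 0 0"

```text
clock: 12.02
eef_pos: [524.2, -285.1, 33.1]
tcp_rot: [[-0.877, 0.481, -0.002], [0.481, 0.877, -0.0], [0.001, -0.001, -1.0]]
force: [-0.8, -0.7, 0.7]
width: 25.8
```

Call:
move_arm --pt "0.4 0 0 -0.2 0 0 0" --pt "0.4 0 0 -0.5 0 0 0" --pt "0.4 0 0 -0.8 0 0 0" --pt "0.4 0 0 -1 0 0 0" --pt "0.4 0 0 -1 0 0 0" --pt "0.4 0 0 -1 0 0 0" --pt "0 0 0 -1 0 0 0" --pt "-1 0 0 -1 0 0 0" --pt "-1 0 0 -0.5 0 0 0" --pt "-1 0 0 0 0 0 0"

```text
clock: 12.85
eef_pos: [525.9, -285.9, 176.3]
tcp_rot: [[-0.877, 0.481, 0.003], [0.481, 0.877, -0.003], [-0.004, -0.001, -1.0]]
force: [0.2, -0.6, -0.2]
width: 72.9
```

```bash
python3 - <<'E'
from h import *
np.set_printoptions(suppress=True,precision=2)
o=readout.observe();R=o['tcp_rot'];T=o['eef_pos'];print(o['clock'],T,R,o['force'],o['qpos'])
f=grab('wrist','w5.png');s=grab('scene','s2.png')
a=cv2.resize(f['image'][80:280,190:450,::-1],None,fx=2,fy=2,interpolation=2)
c=proj(s,[528,-282,60]).astype(int);print(c)
b=cv2.resize(s['image'][c[1]-50:c[1]+50,c[0]-35:c[0]+30,::-1],(260,400),interpolation=2)
cv2.imwrite('pics/w5b.png',np.hstack([a,b]))
E
```

```text
12.85 [ 525.91 -285.9   176.34] [[-0.88  0.48  0.  ]
 [ 0.48  0.88 -0.  ]
 [-0.   -0.   -1.  ]] [ 0.19 -0.6  -0.23] [-29.64  25.79  99.29  -0.07  54.68 -90.85]
[200 241]
```

View pics/w5b.png

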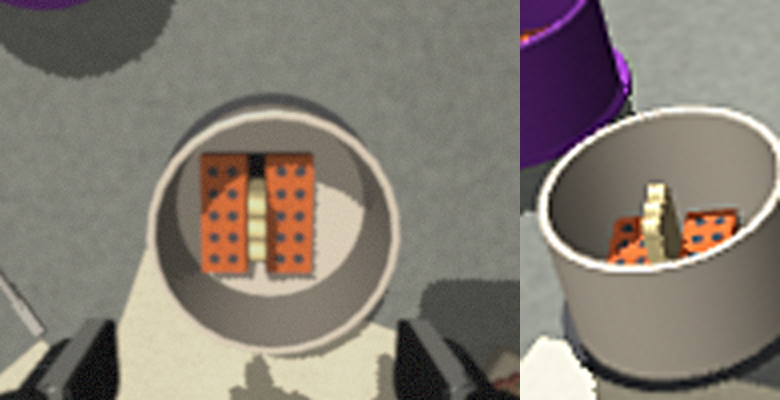

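The frame stands upright and released in the slot; in the scene view it is vertical between the block halves. Next I'll fit the rim and the lid, then travel to the lid.

```bash
python3 - <<'E'
from h import *
np.set_printoptions(suppress=True,precision=2)
def rim(f,c0,z,r0,r1,it=3,low=False):
    g=f['image'].astype(np.float32).min(2);c=np.array(c0,float)
    for _ in range(it):
        W=[]
        for a in np.arange(0,2*np.pi,.05):
            d=np.array([np.cos(a),np.sin(a)]);rs=np.arange(r0,r1,.5)
            p=np.array([proj(f,[*(c+d*r),z]) for r in rs],np.float32);
            if (p<2).any() or (p[:,0]>637).any() or (p[:,1]>397).any(): continue
            v=cv2.remap(g,p[:,:1],p[:,1:],1).ravel()
            if low: # falling edge
                i=np.argmin(np.convolve(v,[1,1,0,-1,-1],'same')[3:-3])+3
                gr=np.gradient(cv2.GaussianBlur(v[:,None],(1,5),0).ravel());i=gr.argmin();
                if gr[i]>-6: continue
                W.append(c+d*rs[i])
            else:
                w=np.clip(v-np.percentile(v,50),0,None)**2
                gr=np.gradient(cv2.GaussianBlur(v[:,None],(1,5),0).ravel());i=gr.argmax()
                if gr[i]<6: continue
                W.append(c+d*rs[i])
        W=np.array(W);keep=np.ones(len(W),bool)
        for _ in range(5):
            A=np.c_[2*W[keep],np.ones(keep.sum())];s=np.linalg.lstsq(A,(W[keep]**2).sum(1),rcond=None)[0];R=np.sqrt(s[2]+s[:2]@s[:2])
            e=np.abs(np.linalg.norm(W-s[:2],axis=1)-R);keep=e<max(1.,2*np.median(e))
        c=s[:2]
    return c,R,keep.sum(),len(W),np.median(e)
for n in ['w5.png','top0.png','s2.png']: print(n,'bowl inner',rim(load(n),(531,-278),74,47,60))
for n in ['w1.png','top0.png','s2.png']: print(n,'lid',rim(load(n),(496,237),13,50,68,low=True))
w=load('w1.png');t=load('top0.png');s=load('s2.png')
def kn(f,b):
    im=f['image'][b[1]:b[3],b[0]:b[2]].astype(int);m=(im[...,0]>im[...,1]+45);v,u=np.nonzero(m);return np.array([u.mean()+b[0],v.mean()+b[1]])
a,b_,c=kn(t,(195,195,220,220)),kn(w,(435,150,490,200)),kn(s,(375,145,405,180))
print(a,b_,c,tri(t,a,w,b_),tri(t,a,s,c))
E
```

```text
w5.png bowl inner (array([ 530.39, -278.31]), np.float64(53.56381387250662), np.int64(126), 126, np.float64(0.06879063154341125))
top0.png bowl inner (array([ 529.54, -279.16]), np.float64(52.85559876340263), np.int64(100), 102, np.float64(0.34239621848264434))
s2.png bowl inner (array([ 530.77, -279.86]), np.float64(53.61980645767477), np.int64(122), 126, np.float64(0.3432082424462557))
w1.png lid (array([497.34, 237.89]), np.float64(59.405364730767765), np.int64(126), 126, np.float64(0.10031487672055306))Traceback (most recent call last):
  File "<stdin>", line 29, in <module>
  File "<stdin>", line 24, in rim
    return umr_sum(a, axis, dtype, out, keepdims, initial, where)
numpy.exceptions.AxisError: axis 1 is out of bounds for array of dimension 1
```

Call:
move_arm --pt "-1 0.3 0.5 0 0 0 0" --pt "-1 0.6 0.96 0 0 0 0" --pt "-1 0.6 0.96 0 0 0 0" --pt "-1 0.6 0.96 0 0 0 0" --pt "-1 0.6 0.96 0 0 0 0" --pt "-1 0.6 0.96 0 0 0 0" --pt "-1 0.6 0.96 0 0 0 0" --pt "-1 0.6 0.96 0 0 0 0" --pt "-1 0.6 0.96 0 0 0 0" --pt "-1 0.6 0.96 0 0 0 0"

```text
clock: 13.78
eef_pos: [510.9, -68.1, 171.6]
tcp_rot: [[-0.877, 0.481, -0.005], [0.481, 0.877, 0.0], [0.004, -0.002, -1.0]]
force: [-0.2, 0.1, -0.3]
width: 85.3
```

Call:
move_arm --pt "-1 0.6 0.96 0 0 0 0" --pt "-1 0.6 0.96 0 0 0 0" --pt "-1 0.6 0.96 0 0 0 0" --pt "-1 0.6 0.96 0 0 0 0" --pt "-1 0.6 0.96 0 0 0 0" --pt "-1 0.6 0.96 0 0 0 0" --pt "-1 0.6 0.96 0 0 0 0" --pt "-1 0.6 0.96 0 0 0 0" --pt "-1 0.6 0.96 0 0 0 0" --pt "-1 0.6 0.96 0 0 0 0"

```text
clock: 14.62
eef_pos: [497.8, 157.4, 171.6]
tcp_rot: [[-0.877, 0.481, -0.004], [0.481, 0.877, -0.001], [0.003, -0.003, -1.0]]
force: [-0.4, -0.4, -0.7]
width: 85.6
```

Call:
move_arm --pt "-1 0.6 0.96 0 0 0 0" --pt "-1 0.6 0.96 0 0 0 0" --pt "-1 0.4 0.5 0 0 0 0" --pt "-1 0 0 0 0 0 0" --pt "-1 0 0 0 0 0 0"

```text
clock: 15.03
eef_pos: [493.7, 214.1, 172.1]
tcp_rot: [[-0.878, 0.479, -0.003], [0.479, 0.878, -0.001], [0.002, -0.003, -1.0]]
force: [0.1, -0.2, 0.3]
width: 85.4
```

```bash
python3 - <<'E'
from h import *
np.set_printoptions(suppress=True,precision=2)
o=readout.observe();R=o['tcp_rot'];T=o['eef_pos'];print(o['clock'],T,R)
f=grab('wrist','w6.png');im=f['image'].astype(int);m=((im[...,0]>im[...,1]+45)&(im[...,0]>im[...,2]+45)).astype(np.uint8)
k,l,st,c=cv2.connectedComponentsWithStats(m)
for i in range(1,k):
    if st[i,4]>60: print(st[i],c[i],onz(f,c[i],28),R.T@(onz(f,c[i],28)-T))
E
```

```text
15.0333 [493.67 214.09 172.1 ] [[-0.88  0.48 -0.  ]
 [ 0.48  0.88 -0.  ]
 [ 0.   -0.   -1.  ]]
[ 468   47   53   59 2132] [493.66  76.49] [477.27 416.52  28.  ] [111.09 170.19 143.89]
[330 170  21  24 388] [339.83 182.12] [498.43 238.69  28.  ] [  7.28  24.28 144.05]
```

Knob found at (498,238.5). Lowering around it and gripping.

Call:
move_arm --pt "-1 0.35 0.9 0.4 0 0 0" --pt "-1 0 0.3 1 0 0 0" --pt "-1 0 0 1 0 0 0" --pt "-1 0 0 1 0 0 0" --pt "-1 0 0 1 0 0 0" --pt "-1 0 0 1 0 0 0" --pt "-1 0 0 1 0 0 0" --pt "-1 0 0 0.7 0 0 0" --pt "-1 0 0 0.4 0 0 0" --pt "-1 0 0 0.2 0 0 0"

```text
clock: 15.92
eef_pos: [499.3, 237.0, 17.8]
tcp_rot: [[-0.876, 0.482, -0.004], [0.482, 0.876, -0.001], [0.003, -0.003, -1.0]]
force: [0.3, -1.0, 0.9]
width: 85.3
```

Call:
move_arm --pt "-1 0 0 0 0 0 0" --pt "0.2 0 0 0 0 0 0" --pt "0.2 0 0 0 0 0 0" --pt "0.2 0 0 0 0 0 0" --pt "0.2 0 0 0 0 0 0" --pt "0.2 0 0 0 0 0 0" --grip_force 60

```text
clock: 16.42
eef_pos: [500.2, 238.4, 19.6]
tcp_rot: [[-0.877, 0.481, -0.001], [0.481, 0.877, 0.0], [0.001, -0.0, -1.0]]
force: [0.3, -0.1, 0.2]
width: 34.0
```

Call:
move_arm --pt "0.2 0.08 -0.05 0.12 0 0 0" --pt "0.2 0 0 0 0 0 0" --pt "0.6 0 0 0 0 0 0" --pt "1 0 0 0 0 0 0" --pt "1 0 0 0 0 0 0" --pt "1 0 0 0 0 0 0" --pt "1 0 0 0 0 0 0" --pt "1 0 0 0 0 0 0"

```text
clock: 17.08
eef_pos: [497.8, 238.1, 16.7]
tcp_rot: [[-0.877, 0.481, -0.002], [0.481, 0.877, -0.0], [0.002, -0.001, -1.0]]
force: [-2.4, -0.4, 5.0]
width: 20.2
```

Call:
move_arm --pt "1 0 0 -0.1 0 0 0" --pt "1 0 0 -0.3 0 0 0" --pt "1 0 0 -0.5 0 0 0" --pt "1 0 0 -0.8 0 0 0" --pt "1 0 0 -1 0 0 0" --pt "1 0 0 -1 0 0 0" --pt "1 0 0 -1 0 0 0" --pt "1 0 0 -1 0 0 0" --pt "1 0 0 -0.6 0 0 0" --pt "1 0 0 0 0 0 0"

```text
clock: 17.92
eef_pos: [500.0, 238.9, 145.8]
tcp_rot: [[-0.877, 0.481, 0.004], [0.481, 0.877, 0.002], [-0.002, 0.003, -1.0]]
force: [1.0, 0.0, -2.3]
width: 19.7
```

```bash
python3 - <<'E'
from h import *
np.set_printoptions(suppress=True,precision=2)
o=readout.observe();R=o['tcp_rot'];T=o['eef_pos'];print(o['clock'],T,R,o['force'],o['moment'],o['width'])
f=grab('scene','s3.png');c=proj(f,T).astype(int);w=grab('wrist','w7.png')
y0=max(c[1]-50,0);x0=max(c[0]-60,0);print(x0,y0)
a=cv2.resize(f['image'][y0:y0+100,x0:x0+120,::-1],(480,400),interpolation=2)
b=cv2.resize(w['image'][80:330,180:460,::-1],(320,286),interpolation=2);b=cv2.copyMakeBorder(b,0,114,0,0,cv2.BORDER_CONSTANT)
cv2.imwrite('pics/s3b.png',np.hstack([a,b]))
E
```

```text
17.9167 [500.03 238.91 145.79] [[-0.88  0.48  0.  ]
 [ 0.48  0.88  0.  ]
 [-0.    0.   -1.  ]] [ 1.05  0.   -2.29] [ 0.04 -0.06  0.04] 19.72531346451177
333 73
```

View pics/s3b.png

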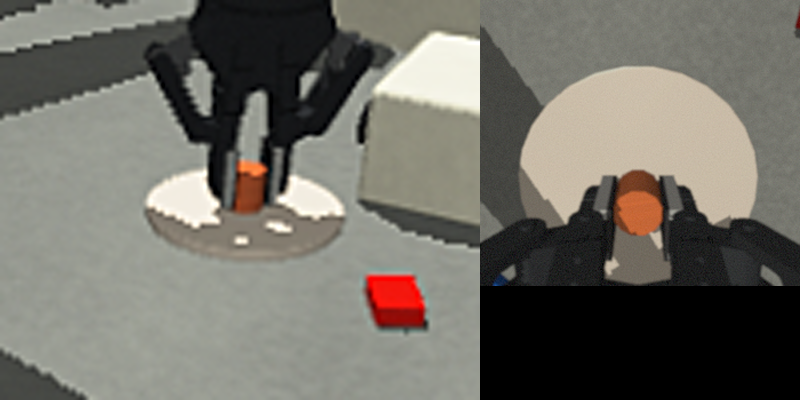

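The lid is held level, knob between the pads (wrist panel (640,213)). I'll measure its centre relative to the tool and carry it over.

```bash
cat > fit.py <<'E'
from h import *
def rim(f,c0,z,r0,r1,sign,angs=np.arange(0,2*np.pi,.04)):
    g=f['image'].astype(np.float32).min(2);c=np.array(c0,float)
    for _ in range(3):
        W=[]
        for a in angs:
            d=np.array([np.cos(a),np.sin(a)]);rs=np.arange(r0,r1,.5)
            p=np.array([proj(f,[*(c+d*r),z]) for r in rs],np.float32)
            if (p<2).any() or (p[:,0]>637).any() or (p[:,1]>397).any(): continue
            v=cv2.remap(g,p[:,:1],p[:,1:],1);gr=sign*np.gradient(cv2.GaussianBlur(v,(1,5),0).ravel());i=gr.argmax()
            if gr[i]>4: W.append(c+d*rs[i])
        W=np.array(W);k=np.ones(len(W),bool)
        for _ in range(6):
            A=np.c_[2*W[k],np.ones(k.sum())];s=np.linalg.lstsq(A,(W[k]**2).sum(1),rcond=None)[0];R=np.sqrt(s[2]+s[:2]@s[:2])
            e=np.abs(np.linalg.norm(W-s[:2],axis=1)-R);k=e<max(.6,2*np.median(e))
        c=s[:2]
    return c,R,k.sum(),len(W),np.median(e)
E
python3 - <<'E'
from fit import *
np.set_printoptions(suppress=True,precision=2)
f=load('w7.png');T=np.array([500.03,238.91,145.79]);R=np.array([[-.877,.481,0],[.481,.877,0],[0,0,-1]])
# visible half: towards tool +x (image up)
th=np.arctan2(.481,-.877)
q=rim(f,(500,239),142.1,50,70,-1,th+np.arange(-1.3,1.3,.04));print(q,R.T@(np.array([*q[0],142.1])-T))
uv=(320,266.4);X=onz(f,uv,145.8+22.3);print('knob',R.T@(X-T))
print('shift if TCP to bowl, tool', R.T@(np.array([530.3,-278.6,0])-T))
E
```

```text
(array([497.99, 240.63]), np.float64(58.0305287036051), np.int64(65), 65, np.float64(0.10137919003055629)) [2.62 0.53 3.69]
knob [  2.94   1.63 -22.31]
shift if TCP to bowl, tool [-275.47 -439.3   145.79]
```

Call:
move_arm --pt "1 -0.2 -0.3 0 0 0 0" --pt "1 -0.4 -0.6 0 0 0 0" --pt "1 -0.6 -0.9 0 0 0 0" --pt "1 -0.6 -0.9 0 0 0 0" --pt "1 -0.6 -0.9 0 0 0 0" --pt "1 -0.6 -0.9 0 0 0 0" --pt "1 -0.6 -0.9 0 0 0 0" --pt "1 -0.6 -0.9 0 0 0 0" --pt "1 -0.6 -0.9 0 0 0 0" --pt "1 -0.6 -0.9 0 0 0 0"

```text
clock: 18.85
eef_pos: [513.9, 42.6, 141.2]
tcp_rot: [[-0.877, 0.481, -0.004], [0.481, 0.877, -0.001], [0.004, -0.003, -1.0]]
force: [0.1, 0.5, -1.9]
width: 20.0
```

Call:
move_arm --pt "1 -0.6 -0.9 0 0 0 0" --pt "1 -0.6 -0.9 0 0 0 0" --pt "1 -0.6 -0.9 0 0 0 0" --pt "1 -0.6 -0.9 0 0 0 0" --pt "1 -0.6 -0.9 0 0 0 0" --pt "1 -0.6 -0.9 0 0 0 0" --pt "1 -0.6 -0.9 0 0 0 0" --pt "1 -0.6 -0.9 0 0 0 0" --pt "1 -0.6 -0.9 0 0 0 0" --pt "1 -0.6 -0.9 0 0 0 0"

```text
clock: 19.68
eef_pos: [532.3, -172.5, 141.0]
tcp_rot: [[-0.877, 0.481, -0.004], [0.481, 0.877, 0.001], [0.004, -0.002, -1.0]]
force: [0.8, -0.3, -2.7]
width: 19.9
```

Call:
move_arm --pt "1 -0.6 -0.9 0 0 0 0" --pt "1 -0.6 -0.9 0 0 0 0" --pt "1 -0.6 -0.9 0 0 0 0" --pt "1 -0.6 -0.8 0 0 0 0" --pt "1 -0.5 -0.6 0 0 0 0" --pt "1 -0.3 -0.3 0 0 0 0" --pt "1 0 0 0 0 0 0" --pt "1 0 0 0 0 0 0"

```text
clock: 20.35
eef_pos: [546.9, -278.9, 141.9]
tcp_rot: [[-0.876, 0.482, -0.003], [0.482, 0.876, 0.001], [0.003, -0.001, -1.0]]
force: [-0.2, -0.7, -2.2]
width: 19.6
```

```bash
python3 - <<'E'
from h import *
np.set_printoptions(suppress=True,precision=3)
o=readout.observe();R=o['tcp_rot'];T=o['eef_pos'];print(o['clock'],T,R,o['force'],o['width'])
print('shift tool', R.T@(np.array([530.3,-278.6,T[2]])-T))
E
```

```text
20.35 [ 546.913 -278.914  141.936] [[-0.876  0.482 -0.003]
 [ 0.482  0.876  0.001]
 [ 0.003 -0.001 -1.   ]] [-0.227 -0.652 -2.161] 19.644087231836302
shift tool [14.711 -7.724  0.048]
```

Call:
move_arm --pt "1 0.635 -0.41 0 0 0 0" --pt "1 0 0 0.4 0 0 0" --pt "1 0 0 0.6 0 0 0" --pt "1 0 0 0.5 0 0 0" --pt "1 0 0 0.3 0 0 0" --pt "1 0 0 0.2 0 0 0" --pt "1 0 0 0 0 0 0" --pt "1 0 0 0 0 0 0"

```text
clock: 21.02
eef_pos: [532.4, -280.2, 102.3]
tcp_rot: [[-0.877, 0.481, -0.002], [0.481, 0.877, -0.0], [0.002, -0.001, -1.0]]
force: [0.4, 0.4, -1.9]
width: 19.9
```

```bash
python3 - <<'E'
from fit import *
np.set_printoptions(suppress=True,precision=3)
o=readout.observe();R=o['tcp_rot'];T=o['eef_pos'];print(o['clock'],T,R[:,2],o['force'])
w=grab('wrist','w8.png');s=grab('scene','s4.png')
th=np.arctan2(.481,-.877);z=T[2]-3.7
for n,f,a in [('w',w,th+np.arange(-1.3,1.3,.04)),('s',s,np.arange(-1.9,1.2,.04))]:
    q=rim(f,T[:2],z,50,70,-1,a);print(n,q,R.T@(np.array([*q[0],z])-T))
c=proj(s,[530,-279,80]).astype(int)
a=cv2.resize(s['image'][c[1]-50:c[1]+50,c[0]-60:c[0]+60,::-1],(480,400),interpolation=2)
b=cv2.resize(w['image'][80:330,180:460,::-1],(320,286),interpolation=2);b=cv2.copyMakeBorder(b,0,114,0,0,cv2.BORDER_CONSTANT)
cv2.imwrite('pics/s4b.png',np.hstack([a,b]))
E
```

```text
21.0167 [ 532.441 -280.205  102.345] [-0.002 -0.    -1.   ] [ 0.386  0.371 -1.873]
w (array([ 531.665, -278.265]), np.float64(58.57570010079154), np.int64(64), 65, np.float64(0.06257914898576189)) [1.606 1.332 3.701]
s (array([ 540.201, -282.976]), np.float64(57.28971488335261), np.int64(51), 72, np.float64(0.7535637518872349)) [-8.143  1.305  3.685]
```

View pics/s4b.png

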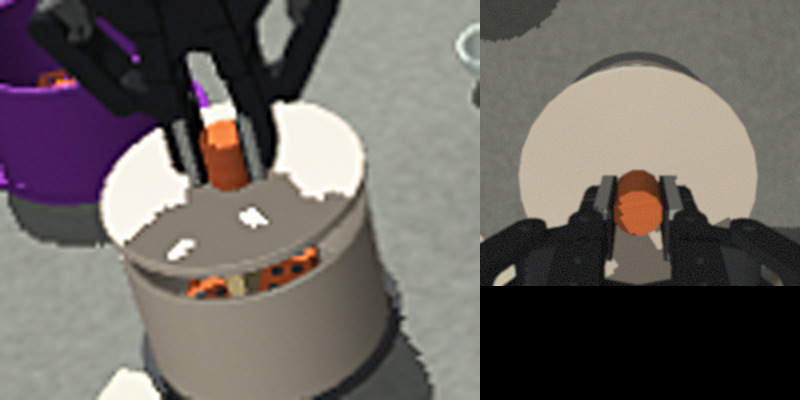

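Call:
move_arm --pt "1 0.05 0 0.1 0 0 0" --pt "1 0 0 0.1 0 0 0" --pt "1 0 0 0.1 0 0 0" --pt "1 0 0 0.1 0 0 0" --pt "1 0 0 0.1 0 0 0" --pt "1 0 0 0.1 0 0 0" --pt "1 0 0 0 0 0 0"

```text
clock: 21.7
eef_pos: [531.1, -279.7, 90.2]
tcp_rot: [[-0.877, 0.481, -0.002], [0.481, 0.877, 0.0], [0.002, -0.001, -1.0]]
force: [-0.5, 0.4, -2.1]
width: 20.0
```

Call:
move_arm --pt "1 0 0 0.06 0 0 0" --pt "1 0 0 0.06 0 0 0" --pt "1 0 0 0.06 0 0 0" --pt "1 0 0 0 0 0 0"

```text
clock: 22.03
eef_pos: [531.3, -279.8, 86.9]
tcp_rot: [[-0.877, 0.481, -0.002], [0.481, 0.877, -0.0], [0.002, -0.001, -1.0]]
force: [-1.1, 0.2, -2.0]
width: 20.2
```

Call:
move_arm --pt "1 0 0 0.05 0 0 0" --pt "1 0 0 0.0 0 0 0" --pt "1 0 0 0 0 0 0"

```text
clock: 22.28
eef_pos: [531.4, -279.9, 86.1]
tcp_rot: [[-0.877, 0.481, -0.002], [0.481, 0.877, -0.0], [0.001, -0.001, -1.0]]
force: [-0.3, -0.2, -3.0]
width: 20.1
```

Call:
move_arm --pt "1 0 0 0.05 0 0 0" --pt "1 0 0 0 0 0 0" --pt "1 0 0 0 0 0 0"

```text
clock: 22.53
eef_pos: [531.3, -279.9, 85.1]
tcp_rot: [[-0.877, 0.481, -0.002], [0.481, 0.877, -0.0], [0.001, -0.001, -1.0]]
force: [0.3, -0.1, -2.8]
width: 19.9
```

Call:
move_arm --pt "1 0 0 0.05 0 0 0" --pt "1 0 0 0 0 0 0" --pt "1 0 0 0 0 0 0"

```text
clock: 22.78
eef_pos: [531.5, -280.0, 84.8]
tcp_rot: [[-0.877, 0.481, -0.001], [0.481, 0.877, -0.001], [0.001, -0.001, -1.0]]
force: [-1.1, 1.5, 5.0]
width: 20.1
```

Seated: contact exactly at the predicted height, 84.8 against 84.7. Releasing and retreating.

Call:
move_arm --pt "0.4 0 0 0 0 0 0" --pt "0.2 0 0 0 0 0 0" --pt "-0.1 0 0 0 0 0 0" --pt "-0.3 0 0 0 0 0 0" --pt "-0.3 0 0 0 0 0 0" --pt "-0.3 0 0 -0.2 0 0 0" --pt "-0.3 0 0 -0.5 0 0 0" --pt "-0.3 0 0 -1 0 0 0" --pt "-0.3 0 0 -1 0 0 0" --pt "-0.3 0 0 -1 0 0 0"

```text
clock: 23.62
eef_pos: [531.5, -279.9, 159.7]
tcp_rot: [[-0.877, 0.481, -0.001], [0.481, 0.877, -0.0], [0.001, -0.001, -1.0]]
force: [-0.5, -0.5, -0.5]
width: 55.2
```

Call:
move_arm --pt "-0.3 0 0 -1 0 0 0" --pt "-0.3 0 0 -1 0 0 0" --pt "-0.3 0 0 -0.5 0 0 0" --pt "-0.3 0 0 0 0 0 0" --pt "-0.3 0 0 0 0 0 0"

```text
clock: 24.03
eef_pos: [531.7, -279.9, 208.6]
tcp_rot: [[-0.877, 0.481, -0.001], [0.481, 0.877, -0.001], [0.0, -0.001, -1.0]]
force: [0.0, -0.5, -0.2]
width: 55.7
```

```bash
python3 - <<'E'
from fit import *
np.set_printoptions(suppress=True,precision=3)
o=readout.observe();print(o['clock'],o['eef_pos'],o['force'],o['width'])
w=grab('wrist','w9.png');s=grab('scene','s5.png')
print('lid wrist',rim(w,(531,-279),81,50,70,-1))
c=proj(s,[530,-279,80]).astype(int)
a=cv2.resize(s['image'][c[1]-50:c[1]+50,c[0]-60:c[0]+60,::-1],(480,400),interpolation=2)
b=cv2.resize(w['image'][80:330,180:460,::-1],(320,286),interpolation=2);b=cv2.copyMakeBorder(b,0,114,0,0,cv2.BORDER_CONSTANT)
cv2.imwrite('pics/s5b.png',np.hstack([a,b]))
E
```

```text
24.0333 [ 531.657 -279.886  208.592] [ 0.045 -0.462 -0.184] 55.74970215040626
lid wrist (array([ 531.253, -278.327]), np.float64(59.21550192555397), np.int64(123), 131, np.float64(0.2483943672799498))
```

```bash
python3 - <<'E'
from fit import *
s=load('s5.png')
for z in (79,81,83,87): print(z,rim(s,(531,-278.5),z,50,70,-1))
print(r.job_done())
E
```

```text
79 (array([ 528.99601351, -279.24242339]), np.float64(59.89512393920343), np.int64(137), 158, np.float64(0.3874844239068338))
81 (array([ 531.43589856, -279.73347508]), np.float64(59.60223612020309), np.int64(128), 158, np.float64(0.2785826617389304))
83 (array([ 533.87328882, -280.24517735]), np.float64(59.27212182126537), np.int64(122), 158, np.float64(0.26287070444718097))
87 (array([ 538.68106734, -281.26496142]), np.float64(58.776163947178965), np.int64(124), 158, np.float64(0.26205828603686854))
the job is handed in; nothing more can be done
None
```

The bridge frame is standing in the slot and the cover is on the white crucible; I handed the job in at about 24 s. No verdict came back.

- **Frame:** I drew it out of the stand along its own axis and turned it upright. I lowered it into the slot, which was about 8.5 mm off-centre, until it met the floor at about 5.5 N. The wrist and scene pictures after release showed it standing upright between the block halves.
- **Cover:** I lifted it by the knob and lowered it until it touched with about 5 N at TCP z = 84.8 mm, against 84.7 mm expected for a seated cover. I then let go and retreated with no force on the arm.
- **Last checks:** Against the crucible centre from the same camera, the cover was off by about 0.9 mm in the wrist view and about 0.7 mm in the scene view. Both views gave a cover radius of 59–60 mm at the seated height.
- **Disagreements:** An earlier scene-camera fit, while the cover was still in the gripper, was about 8 mm off. I ignored it because the gripper hid part of the edge. Also, the last picture was refused by the 12-picture limit, so the final state was checked by fitted numbers only. I did not measure the cover's tilt separately. I also did not check the jar, dish and models again at the end.

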